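Chuck the setting pin and hold the recessed preset button with a stylus

ROBOT

A 6-joint arm with a two-finger parallel gripper is mounted at the origin on the work surface. World frame = base frame: x ahead of the robot, y to its left, z up, the work surface at z = 0. Lengths are in m, angles in rad, forces in N, time in s.
With the tool pointing down it reaches from about 0.25 to 0.725 m from the base axis. Payload 4 kg.
Tool frame: the origin (TCP) lies midway between the tips of the shut fingers; the grasp point (between the pads) lies 19 mm behind it; z points along the fingers, y is the line along which they close (so a half turn about z gives the same grasp; the last joint's range is limited). The gripper opens to 85 mm and grips with 20 to 120 N. Pads are 22 mm wide; open, the fingers measure 114 mm over their backs; the gripper's body (76 mm by 85 mm) begins 54 mm behind the grasp point. The pads swing forward as they close: fully open they stand 13 mm farther back than shut.
Start: joints at [-1.313, 0.241, 0.005, 1.335, 0, 1.571], TCP at [0.127, -0.483, 0.231] pointing down, gripper open.
Joint ranges: [-2.72, 2.72], [-1.05, 1.87], [-1.09, 1.28], [-1.99, 2.15], [-1.42, 1.44], [-3.14, 3.14]. Speed limits (rad/s): [2.79, 2.79, 3.14, 3.14, 3.14, 3.14].

INTERFACE

Orientations are given as a unit quaternion [x, y, z, w].
In Python, from workcell import get_obs, camera, job_done, silhouettes gives the robot as it stands. The module is installed in compiled form; this text tells all that it offers.
- The arm moves only by the tool drive_tool, never from a script. Its argument "increments" is a list of rows, each a list of 3 entries, a list of its own where there are three numbers: the shift along the world's x, y, z in mm, then the turn, a rotation vector about the world's x, y, z in degrees, then the opening, from 0 (shut) to 1 (fully open). A call has 1 to 8 rows; each row shifts and turns the commanded pose from where the row before left it; what a row does not reach is not made up. A row lasts 1/12 s, in which the tool goes at most 41.7 mm and 7.16 degrees, less where a joint would pass 70% of its speed; a pose out of reach is approached as far as the arm can. A call is refused whole if a number of a shift passes 41.7 or a number of a turn 7.16, either way. A call with a gripper value outside its range is refused whole. The fingers move at their own pace and stop on an object; the grip force is fixed at half the most. Time passes only in rows, so rows that do not move let the fingers close. It gives the time, the measured TCP pose, the force, the opening and the grip force at its end, in the units of the state.
- get_obs(): the state, without advancing time (a new reading comes with each control period).
- camera(name): name is "scene" or "top"; returns a dict with "image" (420x560x3 uint8, red, green, blue), "K" (3x3 intrinsics, pixels), "k1" (the pictures are not rectified: a ray, as slopes to the right and down, at radius r is drawn at 1 + k1 r^2 times it, then the intrinsics apply), "view" (4x4, takes a point from world to camera coordinates). Camera axes: x right, y down, z forward; pixel columns grow to the right and rows downward; lengths in m; the calibration is good to about 2 mm. A picture is of the moment at which its call begins. There is no depth.
- job_done(): hands the job in; it is judged then, once.
Trained networks look in a picture, given as the dict that the camera call returned (one of the last four; its "shot" number tells which), for a name from the list of things; names that differ only in an ending like _2 or _b are one class to them, and where a whole thing is asked for, a point or a joint stands for the part that bears it (a point fixed in the world has none). Each returns a list of dicts, best first, with "conf" (0 to 1); they miss things now and then, are a little off and sometimes report something else, mostly with a low value. They report only what shows in the picture. A call takes as long as a camera call.
- silhouettes(query, picture): "region" (420x560 bool, what is visible of it) and "bbox" ([left, top, right, bottom] in pixels, round what is visible of it).
The state is a dict: "clock": time; "joint_pos": joint angles; "joint_vel": joint speeds; "tau": joint torques, N m; "eef_pos": TCP position; "tool_rot": TCP orientation; "ft_force": force on the tool from outside, world axes, zero at the start; "ft_torque": the same for the moment, N m; "grip_width": finger opening in m; "grasp_force": force on a finger pad.
Only numpy, scipy, OpenCV 4.12 (cv2) and the standard library are available. Lean on these libraries where they do the work, as an engineer would, in place of code of your own. Each camera call takes 0.05 s, during which the arm holds its last target. There are 200 camera calls.

TASK

The brass setting pin has been dropped loosely into the open chuck of the optical micrometer: tighten the chuck on it by turning the knurled sleeve clockwise (seen from above) until the three jaws grip it firmly, and let go of the sleeve. Only then take the yellow-handled stylus from the tool block, reach its tip through the yellow-ringed hole in the lid of the grey readout box and press the recessed preset button fully down; finish while still holding the stylus in the gripper with the button down. Leave the pin in the chuck, and the other tools, the jar, the cup, the spare pins and the parts tray where they are.

Things in the scene. Friction and masses are not known exactly. Their poses are not given: they have to be found in the camera images.
- gauge: optical micrometer, fixed to the bench: dark base plate 110 x 280 x 20 mm; two white sensor heads 62 x 42 mm, tops 128 mm above the bench, their inner faces 96 mm either side of the chuck axis along the gauge's y; between them the upright chuck. Origin: on the chuck axis, at bench level; z up, y along the line of the two heads
- chuck_grip (a point): on the vertical chuck axis at the height to grip the sleeve, 79 mm above the bench: the aluminium knurled sleeve is 50 mm in diameter and reaches from 62 to 92 mm above the bench; below it a steel neck of 42 mm diameter; the jaws reach to 108 mm and the pin's top to 118 mm, on the axis
- sleeve (a joint): chuck sleeve angle (rad), grows clockwise seen from above; starts at 0 to 0.25, end stop 1.7. The jaws close 3 mm (radius) per radian and meet the pin at about 1.0; past that the sleeve stiffens, at 1.3 all three grip firmly, and 1.6 does no harm. Stiff (0.25 N m), stays where it is left; can be turned all the way in one grasp from above, squeezed with about 60 N
- jaw0: one of three steel jaws, 5.5 mm wide, 120 degrees apart on the chuck face, coupled to the sleeve; origin on the chuck axis at the chuck face, 95.5 mm above the bench
- jaw1: second jaw, as jaw0
- jaw2: third jaw, as jaw0
- pin: loose brass-coloured setting pin, 10 mm in diameter and 40 mm long, upright in the chuck's bore, 78 to 118 mm above the bench; it stands up to 1.5 mm off the axis until the jaws centre it. Origin: centre of its lower end; z up along the pin
- readout: grey readout box with a hinged lid, 180 x 200 mm, top 110 mm above the bench, fixed; display and keys on the lid beside the hole. Origin: centre of its underside at bench level
- preset_mouth (a point): centre of the round hole in the flat top of the readout, 14 mm in diameter, with a yellow ring of 25 mm outer diameter, 110 mm above the bench. The hole goes straight down
- preset (a joint): travel of the red preset button at the bottom of that hole (m): 0 up, 0.005 fully down. The cap is 12.4 mm wide, its top 17 mm below the lid when up and 22 mm when fully down. Spring: 1.7 N at first, 4.5 N when fully down against a rigid stop; it springs back when let go
- rack: black tool block 50 x 130 x 55 mm, fixed, with three 10 mm holes 50 mm deep in a row along its y, 50 mm apart; a tool stands in each. Origin: centre of its underside at bench level; y along the row
- stylus: loose upright stylus with a yellow round handle, in any one of the three holes. Origin: the middle of the tip's flat end, 10 mm above the bench at the start; z up along the stylus. Steel shank 6 mm in diameter from 0 to 45 mm, collar 18 mm in diameter from 45 to 50 mm (it rests on the block), handle 15 mm in diameter from 50 to 125 mm. 30 to 65 g
- stylus_grip (a point): on the stylus axis 92 mm above its tip, 102 mm above the bench at the start: where to grip, with the fingers closing across the row of tools (along the block's x)
- driver: bystander: hex driver with red handle 20 mm in diameter, in another hole of the block, handle top 130 mm above the bench; origin at its tip
- brush: bystander: lens brush with blue handle 12 mm in diameter, in the remaining hole, handle top 132 mm above the bench; origin at its tip
- jar: bystander: clear jar with white lid, 70 mm in diameter, 44 mm high, loose on the readout's lid, some 125 mm from the hole; origin at its underside
- cup: bystander: paper cup, 72 mm in diameter and 80 mm high, loose on the bench; origin at its underside
- spares: bystander: wooden block 50 x 80 mm with five steel pins, 44 mm high, loose on the bench; origin at its underside
- parts_tray: bystander: aluminium tray 120 x 170 x 22 mm with turned parts, loose on the bench; origin at its underside

How it is judged:
By the outcome, as a careful person would: the job done as asked, in the order asked, and still so for the second after the job is handed in, while the arm keeps its last pose, push and grip.
It also fails if it takes over 48 s, if anything falls off the work surface, if the arm or the gripper's body presses on something with over 40 N, if the wrist force passes 120 N, or if a joint passes its speed limit or range.

## Working session

There is one attempt and no reset: what is moved stays moved. The work goes in short steps, Python scripts to look and compute and a tool call to move; the robot and the scene stay as the last step left them, time stands still between calls to the robot, and variables do not carry over. Pictures are saved under pics/ and viewed, at most 10 in all, crops included, and the job is handed in when it is done.

Besides the shell and the picture viewer there is one more tool, called after "Emit:" as name([rows], argument=value, ...), one row to a line, values as JSON. drive_tool: Moves the arm, as the interface text tells. Its arguments: {"type":"object","properties":{"increments":{"type":"array"}},"required":["increments"]}

```bash
mkdir -p pics
cat > h.py <<'E'
import numpy as np, cv2
from workcell import *
def ray(p,uv):
    K=p["K"];V=np.array(p["view"]);x=(uv[0]-K[0][2])/K[0][0];y=(uv[1]-K[1][2])/K[1][1]
    d=np.array([x,y]);u=d.copy()
    for _ in range(30): u=d/(1+p["k1"]*(u@u))
    R=V[:3,:3];c=-R.T@V[:3,3];return c,R.T@np.array([u[0],u[1],1])
def at_z(p,uv,z):
    c,d=ray(p,uv);return c+d*(z-c[2])/d[2]
def proj(p,X):
    V=np.array(p["view"]);q=V[:3,:3]@np.array(X)+V[:3,3];u=q[:2]/q[2];u=u*(1+p["k1"]*(u@u))
    K=np.array(p["K"]);return np.array([K[0,0]*u[0]+K[0,2],K[1,1]*u[1]+K[1,2]])
def save(p,n): cv2.imwrite("pics/"+n,p["image"][:,:,::-1])
E
python3 - <<'E'
from h import *
for n in("top","scene"):
    p=camera(n);save(p,n+"0.png");print(n,"cam",ray(p,(280,210))[0].round(3),p["k1"])
    for q in["gauge","sleeve","pin","jaw0","readout","preset","preset_mouth","rack","stylus","driver","brush","jar","cup","spares","parts_tray"]:
        try:
            for r in silhouettes(q,p)[:2]:
                ys,xs=np.nonzero(r["region"]);print(q,round(r["conf"],2),np.array(r["bbox"]).round(0),xs.mean().round(1),ys.mean().round(1),len(xs))
        except Exception as e: print(q,e)
print(get_obs())
E
```

```text
top cam [ 0.453 -0.038  0.963] -0.022154190502645582
gauge 0.66 [ 63. 176. 203. 242.] 133.5 206.3 5702
gauge 0.33 [278. 126. 312. 165.] 295.4 148.0 768
sleeve 0.62 [132. 200. 144. 216.] 138.8 206.6 119
sleeve 0.17 [414. 137. 452. 167.] 432.1 152.5 895
readout 0.82 [352. 132. 455. 228.] 399.0 182.9 6931
preset 0.67 [ 61. 179. 204. 239.] 133.4 206.3 5562
preset_mouth 0.92 [349. 134. 461. 224.] 398.9 183.1 6944
rack 0.92 [256. 214. 308. 242.] 279.5 228.1 912
stylus 0.38 [259. 231. 264. 237.] 258.5 231.1 48
driver 0.53 [301. 219. 309. 229.] 301.5 221.3 60
brush 0.18 [255. 212. 308. 240.] 279.0 228.2 966
jar 0.79 [412. 136. 451. 170.] 432.3 152.2 940
cup 0.97 [280. 128. 314. 164.] 295.2 147.7 784
cup 0.2 [349. 133. 460. 226.] 399.1 183.1 6909
spares 0.59 [227. 128. 261. 150.] 244.6 139.4 666
parts_tray 0.89 [349. 272. 424. 324.] 385.1 298.0 3630
parts_tray 0.3 [276. 130. 313. 167.] 295.0 148.0 748
scene cam [ 1.017 -0.192  0.749] -0.06850414413045
sleeve 0.54 [418. 196. 441. 211.] 427.0 205.5 221
sleeve 0.18 [257. 208. 264. 237.] 259.8 222.4 267
pin 0.4 [333. 291. 379. 329.] 354.3 310.3 1
[... 772 characters left out ...]
'clock': 1.6, 'joint_pos': array([-1.31300197e+00,  2.40623849e-01,  5.00139071e-03,  1.33518898e+00,
        2.34148895e-05,  1.57081565e+00]), 'joint_vel': array([ 0.00034474, -0.00168327,  0.00031747, -0.00187392, -0.00035812,
        0.00033332]), 'tau': array([-4.95077002e-04, -3.72203028e+01,  2.52687353e+01,  1.34578277e-03,
       -4.52581503e-05,  9.22165896e-06]), 'eef_pos': array([ 0.1274822 , -0.48347975,  0.23129507]), 'tool_rot': array([ 9.91705496e-01,  1.28530964e-01,  1.06387247e-05, -9.00029743e-06]), 'ft_force': array([ 1.02458686, -0.35195931, -0.49430452]), 'ft_torque': array([ 0.00167553, -0.03165694,  0.05153537]), 'grasp_force': 0.0, 'grip_width': 0.08509904253135381}
```

Run:
```python
import cv2,numpy as np
t=cv2.imread("pics/top0.png");s=cv2.imread("pics/scene0.png")
cv2.imwrite("pics/t1.png",cv2.resize(t[115:345,50:480],None,fx=1.85,fy=1.85,interpolation=2))
cv2.imwrite("pics/s1.png",cv2.resize(s[150:380,80:500],None,fx=1.9,fy=1.9,interpolation=2))
```

```text
(no output)
```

View pics/t1.png

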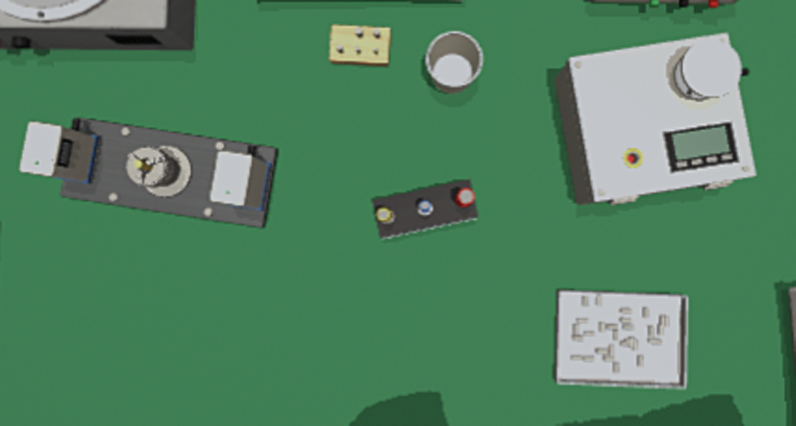

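View pics/s1.png

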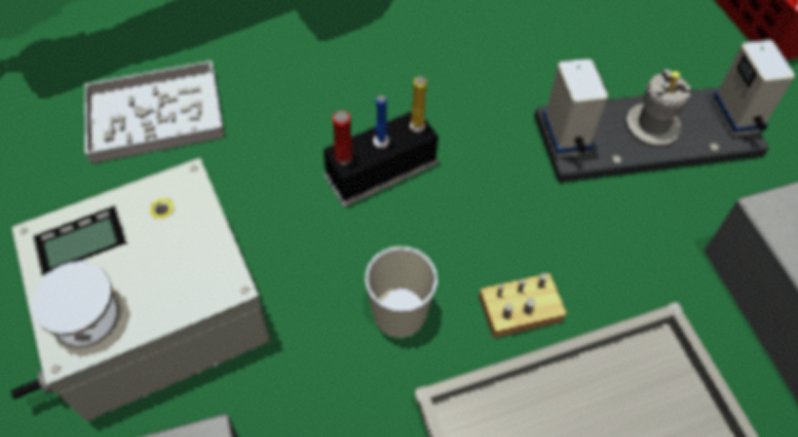

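Run:
```python
from h import *
import pickle
P={}
for n in("top","scene"):
    p=camera(n);P[n]=p
    hsv=cv2.cvtColor(p["image"],cv2.COLOR_RGB2HSV)
    m=cv2.inRange(hsv,(18,110,90),(34,255,255))
    k,l,s,c=cv2.connectedComponentsWithStats(m)
    for i in range(1,k):
        if s[i,4]>=3: print(n,s[i],c[i].round(1),"z.11",at_z(p,c[i],.11).round(4)[:2],"z.118",at_z(p,c[i],.118).round(4)[:2],"z.135",at_z(p,c[i],.135).round(4)[:2])
    for nm,rg in(("red",((0,120,80),(10,255,255))),("blue",((105,100,60),(130,255,255)))):
        k,l,s,c=cv2.connectedComponentsWithStats(cv2.inRange(hsv,*rg))
        for i in range(1,k):
            if s[i,4]>=8: print(n,nm,s[i],c[i].round(1),at_z(p,c[i],.13).round(4)[:2])
pickle.dump(P,open("P.pkl","wb"))
p=P["top"]
for nm,cs,z in(("plate",[(79,119),(277,148),(264,227),(62,196)],.02),("rack",[(373,199),(471,181),(478,217),(382,239)],.055)):
    X=np.array([at_z(p,(50+a/1.85-.25,115+b/1.85-.25),z)[:2] for a,b in cs]);print(nm,X.round(3).tolist(),X.mean(0).round(4),[np.linalg.norm(X[i]-X[i-1]).round(3) for i in range(4)])
t=p["image"][:,:,::-1];s=P["scene"]["image"][:,:,::-1]
cv2.imwrite("pics/c.png",np.hstack([cv2.resize(t[170:245,55:210][:, 0:90],(450,375),interpolation=2),cv2.resize(s[165:225,395:445],(312,375),interpolation=2)]))
```

```text
top [395  64   1   3   3] [395.  65.] z.11 [ 0.8727 -0.3009] z.118 [ 0.8688 -0.2984] z.135 [ 0.8604 -0.2932]
top [235 148   9   1   9] [239. 148.] z.11 [0.6711 0.0584] z.118 [0.6691 0.0575] z.135 [0.6647 0.0556]
top [252 149   7   1   7] [255. 149.] z.11 [0.6692 0.0219] z.118 [0.6671 0.0213] z.135 [0.6628 0.0201]
top [547 155   3   4   5] [548.4 156.2] z.11 [ 0.6615 -0.6524] z.118 [ 0.6595 -0.6466] z.135 [ 0.6554 -0.6344]
top [546 175   2   4   5] [546.4 176.4] z.11 [ 0.6144 -0.6453] z.118 [ 0.6129 -0.6396] z.135 [ 0.6097 -0.6275]
top [539 190   3   4   6] [539.8 191.7] z.11 [ 0.579  -0.6283] z.118 [ 0.5778 -0.6228] z.135 [ 0.5753 -0.611 ]
top [387 196  10   9  25] [391.7 199.7] z.11 [ 0.5565 -0.2883] z.118 [ 0.5555 -0.286 ] z.135 [ 0.5535 -0.281 ]
top [126 204   5   3   8] [128.2 205.2] z.11 [0.5372 0.3062] z.118 [0.5364 0.303 ] z.135 [0.5347 0.2961]
top [254 227   8   8  18] [258.3 231. ] z.11 [0.4825 0.0114] z.118 [0.4822 0.011 ] z.135 [0.4817 0.01  ]
top red [433 112   5   7  31] [435.1 115.3] [ 0.7464 -0.3834]
top red [ 40 134   9   7  53] [ 44.1 136.8] [0.6881 0.4967]
top red [
[... 3826 characters left out ...]
5 211   9   6  27] [259.  214.2] [ 0.5111 -0.0869]
scene red [257 226   5   7  22] [258.7 228.5] [ 0.547  -0.0968]
scene blue [302   2   6  58 170] [304.2  31.5] [-0.2321  0.263 ]
scene blue [278 203   6  21  85] [280.4 213.3] [ 0.5212 -0.044 ]
scene blue [466 215   6   4  12] [468.2 217.1] [0.6405 0.3285]
scene blue [372 225  10   5  22] [375.3 227.9] [0.6112 0.1282]
plate [[0.611, 0.436], [0.574, 0.165], [0.468, 0.179], [0.506, 0.454]] [0.5398 0.3087] [np.float64(0.107), np.float64(0.274), np.float64(0.108), np.float64(0.277)]
rack [[0.505, 0.031], [0.53, -0.095], [0.483, -0.104], [0.454, 0.019]] [ 0.4928 -0.0371] [np.float64(0.053), np.float64(0.129), np.float64(0.047), np.float64(0.127)]
```

View pics/c.png

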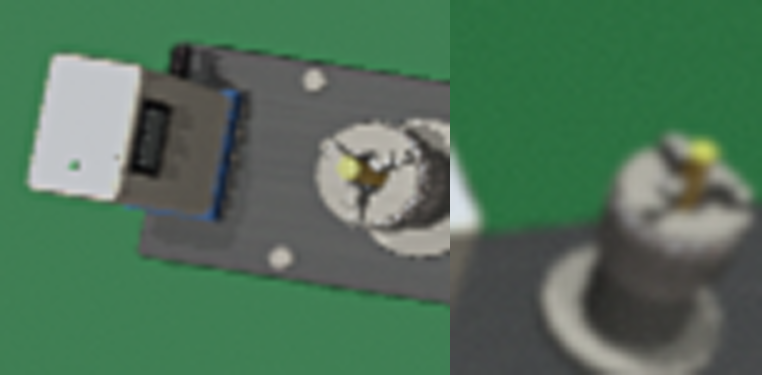

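```bash
cat > ov.py <<'E'
from h import *
import pickle,sys
P=pickle.load(open("P.pkl","rb"))
C=np.array([.540,.3095]);S=np.array([.482,.0115]);H=np.array([.556,-.2885])
if len(sys.argv)>1: C=np.array(eval(sys.argv[1]))
for n,uv in(("top",(124.4,203.4)),("scene",(435.4,189.3))):print("pin top",at_z(P[n],uv,.118)[:2].round(4))
print(at_z(P["top"],(257.3,230.4),.135)[:2],at_z(P["scene"],(80+419/1.9,150+80/1.9),.135)[:2])
tiles=[]
for n,boxes in(("top",[(100,185,160,235),(245,210,295,250),(375,180,410,215)]),("scene",[(400,175,460,230),(280,180,320,235),(145,240,185,280)])):
    p=P[n];row=[]
    for (a,b,c,d) in boxes:
        f=7;im=cv2.resize(p["image"][b:d,a:c,::-1],None,fx=f,fy=f,interpolation=2)
        for X,z,r,col in((C,.092,.025,(0,0,255)),(C,.02,.0,(255,0,0)),(C,.062,.025,(255,0,0)),(S,.135,.0075,(0,0,255)),(S,.06,.0075,(255,0,255)),(H,.11,.0125,(0,0,255)),(H,.11,.007,(255,0,0))):
            q=np.array([(proj(p,[X[0]+r*np.cos(t),X[1]+r*np.sin(t),z])-(a,b)+.5)*f for t in np.linspace(0,6.28,40)])
            cv2.polylines(im,[q.astype(np.int32)],True,col,1)
        row.append(cv2.resize(im,(260,290)))
    tiles.append(np.hstack(row))
cv2.imwrite("pics/ov.png",np.vstack(tiles))
E
python3 ov.py
```

```text
pin top [0.5404 0.3118]
pin top [0.5416 0.3122]
[0.48293294 0.01210198] [0.48053347 0.01289222]
```

View pics/ov.png

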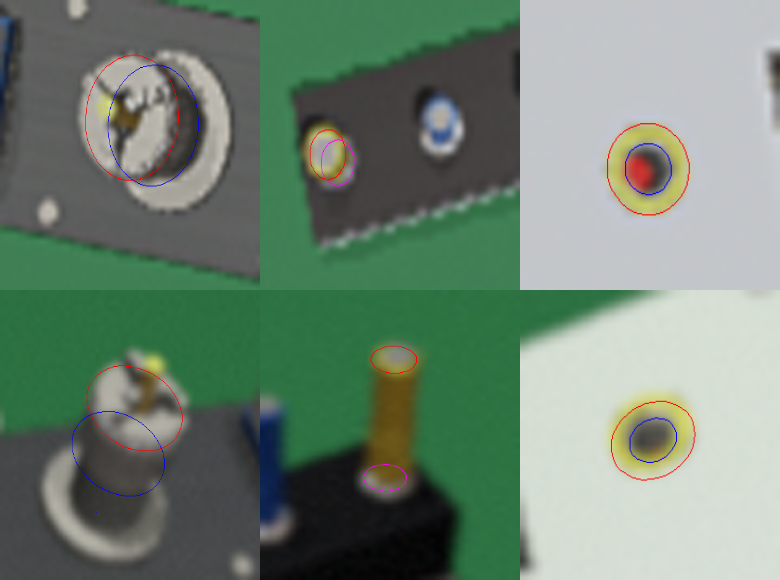

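Emit:
drive_tool([
  [[10,36,0],[0,0,5],1],
  [[15,36,0],[0,0,5],1],
  [[15,36,0],[0,0,5],1],
  [[15,36,0],[0,0,5],1],
  [[15,36,0],[0,0,5],1],
  [[15,36,0],[0,0,5],1],
  [[15,36,0],[0,0,5],1],
  [[15,36,0],[0,0,5],1],
])

```text
clock: 2.37
eef_pos: [0.2426, -0.1939, 0.2315]
tool_rot: [0.887, 0.461, 0.0, 0.001]
ft_force: [1.2, -0.4, 1.0]
grip_width: 0.0854
grasp_force: 0.0
```

Emit:
drive_tool([
  [[19,32,0],[0,0,5.5],1],
  [[19,32,0],[0,0,5.5],1],
  [[19,32,0],[0,0,5.5],1],
  [[19,32,0],[0,0,5.5],1],
  [[19,32,0],[0,0,5.5],1],
  [[19,32,0],[0,0,5.5],1],
  [[19,32,0],[0,0,5.5],1],
  [[19,32,0],[0,0,5.5],1],
])

```text
clock: 3.03
eef_pos: [0.3951, 0.0626, 0.2315]
tool_rot: [0.649, 0.761, 0.0, 0.0]
ft_force: [1.1, -1.0, -0.1]
grip_width: 0.0855
grasp_force: 0.0
```

Emit:
drive_tool([
  [[18,31,0],[0,0,5.5],1],
  [[18,31,0],[0,0,5.5],1],
  [[18,31,0],[0,0,5.5],1],
  [[18,31,0],[0,0,5.5],1],
  [[18,31,0],[0,0,5.5],1],
  [[18,31,0],[0,0,5],1],
  [[18,31,0],[0,0,5],1],
  [[0,0,0],[0,0,0],1],
])

```text
clock: 3.7
eef_pos: [0.5227, 0.2828, 0.2288]
tool_rot: [0.369, 0.929, 0.001, -0.0]
ft_force: [0.2, -0.1, 0.0]
grip_width: 0.0853
grasp_force: 0.0
```

Run:
```python
from h import *
from scipy.spatial.transform import Rotation as R
o=get_obs();print(o["eef_pos"],o["joint_pos"].round(3),o["clock"]);M=R.from_quat(o["tool_rot"]).as_matrix();print(np.degrees(np.arctan2(M[1,0],M[0,0])),M[:,2])
```

```text
[0.52269934 0.28281599 0.22883011] [0.495 0.432 0.27  1.409 0.002 1.252] 3.7
136.66396452966708 [-1.43037585e-04  1.65598768e-03 -9.99998619e-01]
```

Emit:
drive_tool([
  [[9,14,0],[0,0,0],1],
  [[8.5,14,0],[0,0,0],1],
  [[0,0,-20],[0,0,0],1],
  [[0,0,-20],[0,0,0],1],
  [[0,0,-20],[0,0,0],1],
  [[0,0,-20],[0,0,0],1],
  [[0,0,-20],[0,0,0],1],
  [[0,0,0],[0,0,0],1],
])

```text
clock: 4.37
eef_pos: [0.5351, 0.3036, 0.1265]
tool_rot: [0.373, 0.928, -0.004, -0.003]
ft_force: [-0.3, -0.2, -1.7]
grip_width: 0.0854
grasp_force: 0.0
```

Run:
```python
from h import *
o=get_obs();print(o["eef_pos"],o["ft_force"])
a=camera("top");b=camera("scene");print(proj(a,[.5402,.3107,.1]),proj(b,[.5402,.3107,.1]))
f=lambda p,x,y:cv2.resize(p["image"][y-45:y+45,x-45:x+45,::-1],(400,400),interpolation=2)
cv2.imwrite("pics/g.png",np.hstack([f(a,130,207),f(b,430,190)]))
```

```text
[0.53508043 0.30364374 0.12653282] [-0.25745715 -0.19359702 -1.7049145 ]
[128.08797659 204.3536008 ] [432.0978922  194.43256015]
```

View pics/g.png

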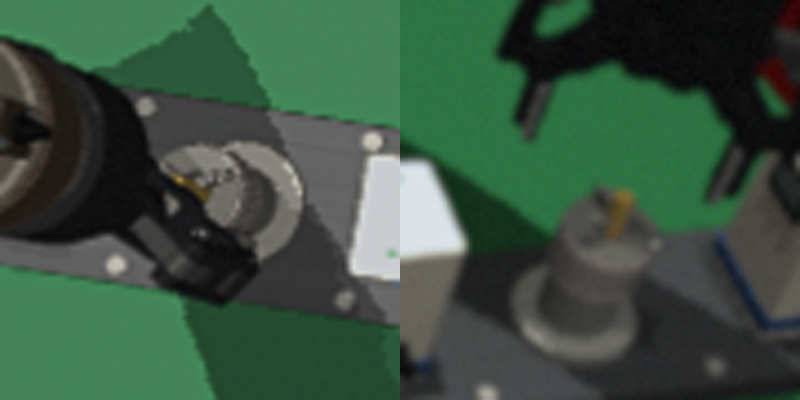

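Emit:
drive_tool([
  [[5,7,0],[0,0,0],1],
  [[0,0,0],[0,0,0],1],
  [[0,0,0],[0,0,0],1],
])

```text
clock: 4.72
eef_pos: [0.544, 0.3131, 0.1332]
tool_rot: [0.372, 0.928, 0.001, 0.001]
ft_force: [-0.4, -0.6, 0.2]
grip_width: 0.0855
grasp_force: 0.0
```

Emit:
drive_tool([
  [[-4,-2.5,-15],[0,0,0],1],
  [[0,0,-20],[0,0,0],1],
  [[0,0,-20],[0,0,0],1],
  [[0,0,-20],[0,0,0],1],
  [[0,0,0],[0,0,0],1],
  [[0,0,0],[0,0,0],1],
  [[0,0,0],[0,0,0],1],
])

```text
clock: 5.3
eef_pos: [0.5398, 0.3104, 0.058]
tool_rot: [0.372, 0.928, 0.001, 0.001]
ft_force: [-0.3, 0.0, 0.2]
grip_width: 0.0852
grasp_force: 0.0
```

Emit:
drive_tool([
  [[0,0,0],[0,0,0],0.5],
  [[0,0,0],[0,0,0],0.3],
  [[0,0,0],[0,0,0],0],
  [[0,0,0],[0,0,0],0],
  [[0,0,0],[0,0,0],0],
  [[0,0,0],[0,0,0],0],
  [[0,0,0],[0,0,0],0],
  [[0,0,0],[0,0,0],0],
])

```text
clock: 5.97
eef_pos: [0.5411, 0.3118, 0.0587]
tool_rot: [0.372, 0.928, 0.003, 0.002]
ft_force: [1.8, 2.5, 5.7]
grip_width: 0.049
grasp_force: 61.9
```

Emit:
drive_tool([
  [[1,1,0],[0,0,-5],0],
  [[0,0,0],[0,0,-5],0],
  [[0,0,0],[0,0,-5],0],
  [[0,0,0],[0,0,-5],0],
  [[0,0,0],[0,0,-5],0],
  [[0,0,0],[0,0,-5],0],
  [[0,0,0],[0,0,-5],0],
  [[0,0,0],[0,0,-5],0],
])

```text
clock: 6.63
eef_pos: [0.5396, 0.311, 0.0586]
tool_rot: [0.669, 0.744, 0.0, 0.0]
ft_force: [-5.6, -1.5, 12.4]
grip_width: 0.0486
grasp_force: 62.7
```

Emit:
drive_tool([
  [[0,0,0],[0,0,-5],0],
  [[0,0,0],[0,0,-5],0],
  [[0,0,0],[0,0,-5],0],
  [[0,0,0],[0,0,-5],0],
  [[0,0,0],[0,0,-5],0],
  [[0,0,0],[0,0,-5],0],
  [[0,0,0],[0,0,0],0],
  [[0,0,0],[0,0,0],0],
])

```text
clock: 7.3
eef_pos: [0.5384, 0.3111, 0.0587]
tool_rot: [0.837, 0.547, -0.001, -0.001]
ft_force: [-8.0, -0.9, 13.4]
grip_width: 0.0484
grasp_force: 62.9
```

Run:
```python
from h import *
o=get_obs();print(o["eef_pos"],o["ft_force"],o["ft_torque"],o["joint_pos"]);q=o["tool_rot"];print(np.degrees(2*np.arctan2(q[1],q[0])))
```

```text
[0.53838522 0.31112835 0.05865264] [-8.02751467 -0.93523727 13.38268639] [-0.3461381   1.15089737 -0.05136329] [5.23533195e-01 5.97097789e-01 8.41956550e-02 1.05912342e+00
 9.66126458e-04 2.50770008e+00]
66.31557743798828
```

Emit:
drive_tool([
  [[-1,0,0],[0,0,-4.5],0],
  [[0,0,0],[0,0,-4.5],0],
  [[0,0,0],[0,0,0],0],
  [[0,0,0],[0,0,0],0],
])

```text
clock: 7.63
eef_pos: [0.538, 0.3113, 0.0586]
tool_rot: [0.877, 0.48, -0.0, -0.0]
ft_force: [-6.1, -0.3, 12.4]
grip_width: 0.0489
grasp_force: 62.7
```

Run:
```python
from h import *
o=get_obs();print(o["eef_pos"],o["ft_force"],o["ft_torque"],o["joint_pos"]);q=o["tool_rot"];print(np.degrees(2*np.arctan2(q[1],q[0])))
```

```text
[0.53800851 0.31130485 0.0586409 ] [-6.07318723 -0.32978203 12.36132324] [-0.36212802  0.95157672  0.04476721] [5.24247590e-01 5.95832462e-01 8.18806954e-02 1.05690550e+00
 6.27217051e-04 2.66529505e+00]
57.32701589343522
```

Emit:
drive_tool([
  [[0,0,0],[0,0,0],0.3],
  [[0,0,0],[0,0,0],1],
  [[0,0,0],[0,0,0],1],
  [[0,0,0],[0,0,0],1],
  [[0,0,0],[0,0,0],1],
  [[0,0,10],[0,0,0],1],
  [[0,0,20],[0,0,0],1],
  [[0,0,30],[0,0,0],1],
])

```text
clock: 8.3
eef_pos: [0.537, 0.3097, 0.1141]
tool_rot: [0.878, 0.479, -0.004, 0.0]
ft_force: [-0.8, -0.5, 0.7]
grip_width: 0.0852
grasp_force: 0.0
```

Emit:
drive_tool([
  [[0,0,40],[0,0,0],1],
  [[0,0,40],[0,0,0],1],
  [[0,0,35],[0,0,0],1],
  [[-5,-30,0],[0,0,5],1],
  [[-5,-30,0],[0,0,5],1],
  [[-5,-30,0],[0,0,5],1],
  [[-5,-30,0],[0,0,5],1],
  [[-5,-30,0],[0,0,5],1],
])

```text
clock: 8.97
eef_pos: [0.5136, 0.1597, 0.232]
tool_rot: [0.752, 0.66, 0.0, 0.0]
ft_force: [0.4, -0.8, 0.9]
grip_width: 0.0857
grasp_force: 0.0
```

Emit:
drive_tool([
  [[-6,-30,0],[0,0,5],1],
  [[-6,-30,0],[0,0,5],1],
  [[-6,-30,0],[0,0,5],1],
  [[-6,-30,0],[0,0,5],1],
  [[-6,-30,0],[0,0,0],1],
  [[0,0,0],[0,0,0],1],
  [[0,0,0],[0,0,0],1],
  [[0,0,0],[0,0,0],1],
])

```text
clock: 9.63
eef_pos: [0.4842, 0.0111, 0.2318]
tool_rot: [0.628, 0.778, 0.0, 0.0]
ft_force: [0.1, 0.2, 0.5]
grip_width: 0.085
grasp_force: 0.0
```

Run:
```python
from h import *
o=get_obs();print(o["eef_pos"]);q=o["tool_rot"];print(np.degrees(2*np.arctan2(q[1],q[0])))
import pickle
P=pickle.load(open("P.pkl","rb"))
a=camera("top");b=camera("scene")
f=lambda p,x,y:cv2.resize(p["image"][y-20:y+20,x-25:x+25,::-1],(375,300),interpolation=2)
cv2.imwrite("pics/j.png",np.vstack([np.hstack([f(P["top"],130,206),f(P["scene"],430,198)]),np.hstack([f(a,130,206),f(b,430,198)])]))
```

```text
[0.48424155 0.0111196  0.23184362]
102.22821060232411
```

View pics/j.png

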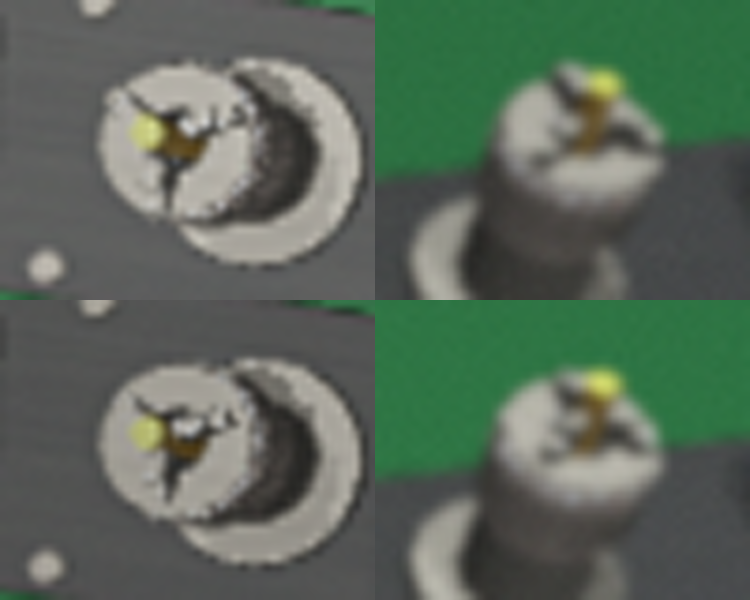

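Emit:
drive_tool([
  [[-2,1,-20],[0,0,0],1],
  [[0,0,-25],[0,0,0],1],
  [[0,0,-25],[0,0,0],1],
  [[0,0,-25],[0,0,0],1],
  [[0,0,-25],[0,0,0],0.8],
  [[0,0,-20],[0,0,0],0.6],
  [[0,0,-10],[0,0,0],0.5],
  [[0,0,0],[0,0,0],0.4],
])

```text
clock: 10.4
eef_pos: [0.4798, 0.0132, 0.0785]
tool_rot: [0.627, 0.779, -0.002, -0.002]
ft_force: [-0.6, 1.1, 0.6]
grip_width: 0.0386
grasp_force: 0.0
```

Emit:
drive_tool([
  [[0,0,0],[0,0,0],0.2],
  [[0,0,0],[0,0,0],0],
  [[0,0,0],[0,0,0],0],
  [[0,0,0],[0,0,0],0],
  [[0,0,0],[0,0,0],0],
  [[0,0,0],[0,0,0],0],
  [[0,0,0],[0,0,0],0],
])

```text
clock: 10.98
eef_pos: [0.4824, 0.012, 0.0818]
tool_rot: [0.628, 0.779, 0.0, 0.0]
ft_force: [-0.9, 0.3, 2.4]
grip_width: 0.0137
grasp_force: 58.4
```

Emit:
drive_tool([
  [[0,0,8],[0,0,0],0],
  [[0,0,15],[0,0,0],0],
  [[0,0,20],[0,0,0],0],
  [[0,0,20],[0,0,0],0],
  [[0,0,25],[0,0,0],0],
  [[0,0,25],[0,0,0],0],
  [[0,0,25],[0,0,0],0],
  [[0,0,15],[0,0,0],0],
])

```text
clock: 11.65
eef_pos: [0.4828, 0.012, 0.2378]
tool_rot: [0.628, 0.779, 0.001, 0.002]
ft_force: [0.1, -0.2, -0.6]
grip_width: 0.0136
grasp_force: 58.5
```

Emit:
drive_tool([
  [[7,-25,0],[0,0,0],0],
  [[7,-25,0],[0,0,0],0],
  [[7,-25,0],[0,0,0],0],
  [[7,-25,0],[0,0,0],0],
  [[7,-25,0],[0,0,0],0],
  [[7,-25,0],[0,0,0],0],
  [[7,-25,0],[0,0,0],0],
  [[7,-25,0],[0,0,0],0],
])

```text
clock: 12.32
eef_pos: [0.538, -0.1893, 0.2349]
tool_rot: [0.628, 0.779, 0.0, 0.0]
ft_force: [0.3, 0.5, -0.5]
grip_width: 0.0137
grasp_force: 58.5
```

Emit:
drive_tool([
  [[6,-25,0],[0,0,0],0],
  [[6,-25,0],[0,0,0],0],
  [[5,-25,0],[0,0,0],0],
  [[0,-25,-10],[0,0,0],0],
  [[0,0,-10],[0,0,0],0],
  [[0,0,0],[0,0,0],0],
  [[0,0,0],[0,0,0],0],
  [[0,0,0],[0,0,0],0],
])

```text
clock: 12.98
eef_pos: [0.5549, -0.2871, 0.2148]
tool_rot: [0.627, 0.779, 0.0, -0.0]
ft_force: [-1.1, -0.2, -0.5]
grip_width: 0.0138
grasp_force: 58.5
```

Run:
```python
from h import *
o=get_obs();e=o["eef_pos"];print(e,o["tool_rot"],o["ft_force"])
a=camera("top");b=camera("scene");H=[.5555,-.2885,.11];T=[e[0],e[1],e[2]-.0718]
out=[]
for p in(a,b):
    h=proj(p,H);t=proj(p,T);print(h,t);x,y=h.astype(int);y-=10
    im=cv2.resize(p["image"][y-35:y+35,x-35:x+35,::-1],(400,400),interpolation=2)
    for q in(h,t): cv2.circle(im,tuple(int(v) for v in (q-(x-35,y-35)+.5)*400/70),3,(255,0,255),-1)
    out.append(im)
cv2.imwrite("pics/h.png",np.hstack(out))
```

```text
[ 0.55493085 -0.28708079  0.2148493 ] [ 6.27142026e-01  7.78904900e-01  1.37238943e-04 -1.27580993e-04] [-1.05228396 -0.23761172 -0.46403242]
[391.75409249 200.11085743] [395.53106316 198.6035975 ]
[164.95529346 260.00520611] [161.67152241 249.95974454]
```

View pics/h.png

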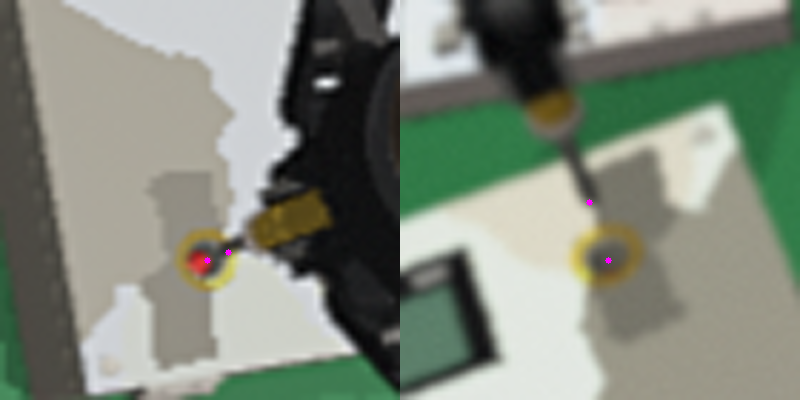

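Emit:
drive_tool([
  [[0.6,-1.4,0],[0,0,0],0],
  [[0,0,-10],[0,0,0],0],
  [[0,0,-10],[0,0,0],0],
  [[0,0,-10],[0,0,0],0],
  [[0,0,-8],[0,0,0],0],
  [[0,0,-6],[0,0,0],0],
  [[0,0,0],[0,0,0],0],
  [[0,0,0],[0,0,0],0],
])

```text
clock: 13.75
eef_pos: [0.5552, -0.2892, 0.1695]
tool_rot: [0.628, 0.779, -0.0, -0.001]
ft_force: [0.4, -0.3, -1.6]
grip_width: 0.0136
grasp_force: 58.5
```

Emit:
drive_tool([
  [[0,0,-4],[0,0,0],0],
  [[0,0,-3],[0,0,0],0],
  [[0,0,-2],[0,0,0],0],
  [[0,0,-1],[0,0,0],0],
  [[0,0,0],[0,0,0],0],
  [[0,0,0],[0,0,0],0],
  [[0,0,0],[0,0,0],0],
])

```text
clock: 14.33
eef_pos: [0.5561, -0.2897, 0.1611]
tool_rot: [0.627, 0.779, 0.0, 0.001]
ft_force: [0.5, 0.8, 3.0]
grip_width: 0.0137
grasp_force: 58.5
```

Fz is now about +3 to 4 N, so the tip is on the spring. I'll keep going until it meets the stop.

Emit:
drive_tool([
  [[0,0,-1],[0,0,0],0],
  [[0,0,-1],[0,0,0],0],
  [[0,0,0],[0,0,0],0],
  [[0,0,0],[0,0,0],0],
  [[0,0,0],[0,0,0],0],
])

```text
clock: 14.75
eef_pos: [0.5561, -0.2897, 0.1596]
tool_rot: [0.627, 0.779, 0.0, 0.001]
ft_force: [-0.6, 0.5, 7.9]
grip_width: 0.0133
grasp_force: 59.4
```

Emit:
drive_tool([
  [[0,0,-1],[0,0,0],0],
  [[0,0,0],[0,0,0],0],
  [[0,0,0],[0,0,0],0],
  [[0,0,0],[0,0,0],0],
  [[0,0,0],[0,0,0],0],
  [[0,0,0],[0,0,0],0],
])

```text
clock: 15.25
eef_pos: [0.5562, -0.2898, 0.1595]
tool_rot: [0.628, 0.779, 0.0, 0.002]
ft_force: [-0.4, 1.1, 9.7]
grip_width: 0.0136
grasp_force: 59.7
```

Run:
```python
from h import *
a=camera("top");b=camera("scene")
x,y=391,195;u,v=165,250
cv2.imwrite("pics/f.png",np.hstack([cv2.resize(a["image"][y-30:y+30,x-30:x+30,::-1],(400,400),interpolation=2),cv2.resize(b["image"][v-30:v+30,u-30:u+30,::-1],(400,400),interpolation=2)]))
o=get_obs();print(o["eef_pos"],o["ft_force"],o["ft_torque"])
```

```text
[ 0.55620531 -0.28981498  0.15951552] [-0.41895547 -0.37097582 10.49813325] [ 0.11402441  0.26197114 -0.07940655]
```

View pics/f.png

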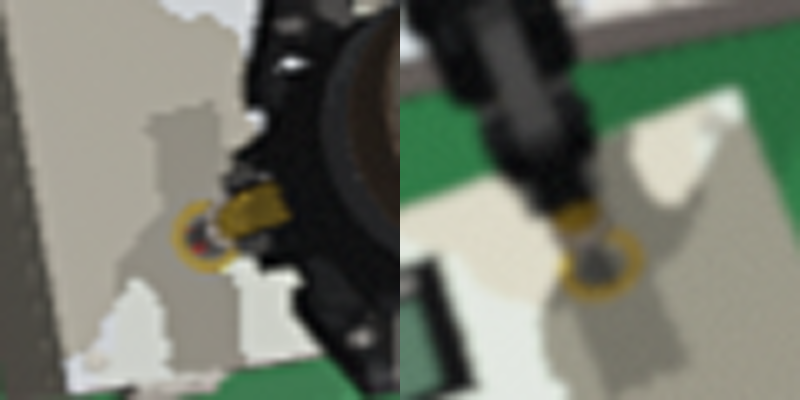

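```bash
python3 -c "from workcell import *;print(job_done())"
```

```text
the job is handed in; nothing more can be done
None
```

Job handed in at about 15 s: I turned the sleeve about 79° (1.38 rad) clockwise and released it; the images show the jaws closed in on the pin but can't confirm the exact sleeve angle, and the stylus is still gripped, holding the preset button against its stop at about 10 N.

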